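Fill the spare gap of a gel caster and hold its front shut

TASK

Pull the front plate of the gel caster down flat by its steel bail. Then slide the orange filler block in from the front, upright and under the cross bar, into the one gap between glass cassettes that is wide enough for it, until it meets the black sealing strip at the back; do not force it against the glass. Swing the front plate up again and press it flush against the box: the strip is sprung and pushes the block back at the plate, so finish while still holding the plate pressed shut, and leave the beaker, the bottle and the tape roll where they are.

Things in the scene. Friction and masses are not known exactly. Their poses are not given: they have to be found in the camera images.
- caster: Gel caster, fixed: open-topped clear box on a grey base, 138 mm wide (y), 106 mm deep (x), 125 mm high. Origin on the bench under the middle of the front hinge; x runs from the open front into the box, y left along the hinge, z up. Hinge axis along y at x 0, z 40 mm, level with the chamber floor. 3 mm white dividers make three bays 40 mm wide, centred at y -43, 0 and +43 mm
- cross_bar (a point): Middle of the grey bar that spans all bays of the caster: caster x 66 to 82 mm, underside z 118 mm, top z 130 mm (this point: x 74, z 124 mm). The block passes beneath it, so it can only enter from the front; the block's grip stays in front of it
- front_plate (a joint): Front plate, clear with blue edges, 138 x 90 x 8 mm, hinged at its lower edge. 0 rad: shut, upright, flush with the box (hard stop); grows as it comes down towards the robot; 1.57 rad: flat (hard stop), inner face level with the chamber floor. Hinge friction 0.05 N m: near upright it stays, beyond about 0.4 rad it falls open. Starts shut or slightly ajar
- bail_bar (a point): Middle of the round steel bar of the front plate's bail: 10 mm thick, along the hinge, 62 mm free between its posts, 130 mm from the hinge axis, 40 mm beyond the plate's edge. Shut: caster x -4, z 170 mm; flat: x -130, z 36 mm. Can be pinched from above across the bar; it turns between the pads as the plate swings
- seal_strip (a joint): How far the black sprung sealing strip on the back wall is pressed back, m (0 to 0.006). At 0 its face is at caster x 84 mm; it starts with 4.5 N and gains 1.5 N per mm. Block in and plate flush: about 0.003
- pair_a: Pair of upright glass gel cassettes with green combs along their tops, each 8.5 mm thick, 76 mm deep, 74 mm high, against the two sides of one bay; the gap between them is 22 mm wide. Origin on the chamber floor (z 40 mm) in the middle of the gap, at caster x 42 mm; axes as the caster's. Fixed; which bay it stands in varies
- pair_b: Like pair_a but thicker cassettes, 13 mm each: the gap is 13 mm wide. Fixed
- pair_c: Like pair_a but thicker cassettes, 14.5 mm each: the gap is 10 mm wide. Fixed
- filler: Orange block standing on a 2 mm dark mat, 18 mm thick (y), 87 mm long (x) from z 45 to 70 mm, 79 mm long below that, ends rounded (goes in either way round). Mid-top a grip 28 mm long, 18 mm thick, up to z 125 mm. 0.11 to 0.22 kg. Origin at the centre of its underside. Touching the strip its origin is at caster x 40.5 mm and its end 3 mm proud of the box; the front plate pushes it in the rest
- beaker: Glass beaker with violet liquid, 56 mm across, 70 mm high; origin at the centre of its underside; leave alone
- violet_bottle: Brown bottle with a black cap and violet label, 60 mm across, 120 mm high; origin at the centre of its underside; leave alone
- tape_roll: Roll of beige tape lying flat, 103 mm across, 25 mm high; origin at the centre of its underside; leave alone
Not all that is in view belongs to the job. Of the things that look like the filler, the largest one is meant.

How it is judged:
On the way, in this order (a step that is already met when the one before it is completed fails the run):
1. the front plate is pulled down (beyond 1.4 rad) (value of joint front_plate above 1.4 rad), for 0.2 s.
2. with the front still down, the block stands on the chamber floor in the 22 mm gap, its origin less than 4 mm short of touching the strip (value of joint front_plate above 1.2 rad and x of filler in the frame of pair_a above -0.0055 m and y of filler in the frame of pair_a between -0.004 and 0.004 m and z of filler in the frame of pair_a below 0.004 m and contact force between the fingers and filler below 0.1 N), for 0.2 s.
At the end, for the whole second after the job is handed in: The fingers still hold the front plate (more than 1 N on it) within 0.02 rad of flush; the block stands upright (within 0.06 rad) on the floor of the 22 mm gap, pressed into the box so that it pushes the sealing strip back by at least 1.8 mm (value of joint front_plate below 0.02 rad and value of joint seal_strip above 0.0018 m and contact force between the fingers and caster above 1 N and x of filler in the frame of pair_a above -0.0005 m and y of filler in the frame of pair_a between -0.004 and 0.004 m and z of filler in the frame of pair_a below 0.003 m and angle between filler's own z axis and vertical below 0.06 rad); the arm keeps its last pose, push and grip.
It fails at once if the block is forced against the glass cassettes (over 30 N) (contact force between filler and pair_a above 30 N or contact force between filler and pair_b above 30 N or contact force between filler and pair_c above 30 N).
It fails at once if the beaker, the bottle or the tape roll is moved by more than 30 mm (distance of any of beaker, violet_bottle, tape_roll from where it was at the start of the episode above 0.03 m).
It also fails if it takes over 72 s, if anything falls off the work surface, if the arm or the gripper's body presses on something with over 40 N, if the wrist force passes 120 N, or if a joint passes its speed limit or range.

ROBOT

A 6-joint arm with a two-finger parallel gripper is mounted at the origin on a cart in front of the work surface, level with it; the furniture and walls round the work are solid. World frame = base frame: x ahead of the robot, y to its left, z up, the work surface at z = 0. Lengths are in m, angles in rad, forces in N, time in s.
With the tool pointing down it reaches from about 0.375 to 0.9 m from the base axis. Payload 3.1 kg.
Tool frame: the origin (TCP) lies between the finger pads; the fingertips stand 19 mm ahead of it and the grasp point (between the pads) is the TCP; z points along the fingers, y is the direction in which the jaws open and shut (so a half turn about z gives the same grasp; the last joint's range is limited). The gripper opens to 87 mm and grips with 3 to 60 N. Pads are 19 mm wide; open, the fingers measure 117 mm over their backs; the gripper's body (75 mm by 190 mm) begins 51 mm behind the grasp point.
Start: joints at [0.997, 0.527, 1.433, -0, 1.181, -0.178], TCP at [0.241, 0.577, 0.242] pointing down, gripper open.
Joint ranges: [-3.08, 3.08], [-0.75, 2.2], [0.22, 2.44], [-1.43, 4.57], [0, 2.65], [-2.85, 2.85]. Speed limits (rad/s): [2.79, 2.79, 3.14, 3.14, 3.14, 3.14].

INTERFACE

Orientations are given as a unit quaternion [x, y, z, w].
In Python, from rig import robot gives the robot as it stands.
- The arm moves only by the tool apply_moves, never from a script. Its argument "series" is a list of rows, each a list of 7 numbers: the shift along the tool's x, y, z in cm, then the turn, a rotation vector about the tool's x, y, z in degrees, then the opening, from 0 (shut) to 1 (fully open). In form: [[dx, dy, dz, rx, ry, rz, grip], ...]. A call has 1 to 5 rows; each row is the pose to reach, as a shift and turn from the pose commanded when the call began, along the tool's axes at that moment; what a row does not reach only later rows make up. A row lasts 1/12 s, in which the tool goes at most 41.7 mm and 7.16 degrees, less where a joint would pass 70% of its speed; a pose out of reach is approached as far as the arm can. A call with a gripper value outside its range is refused whole. The fingers move at their own pace and stop on an object; "newtons" is the grip in N (left out, the last holds). Time passes only in rows, so rows that repeat a pose let the fingers close. It gives the time, the measured TCP pose, the force and the opening at its end, in the units of the state.
- robot.get_obs(): the state, without advancing time (a new reading comes with each control period).
- robot.camera(name): name is "side" or "top"; returns the picture (420x560x3 uint8, red, green, blue); there is no depth.
- robot.camera_params(name): a dict with "mtx" (3x3 intrinsics, pixels), "origin" and "rotation" of the camera in the world. Camera axes: x right, y down, z forward; pixel columns grow to the right and rows downward; lengths in m; the calibration is good to about 2 mm. A picture is of the moment at which its call begins. camera_params takes no time and is no camera call.
- robot.hand_in(): hands the job in, once; it reports no verdict.
The state is a dict: "time": time; "q": joint angles; "joint_velocities": joint speeds; "joint_torque": joint torques, N m; "position": TCP position; "tool_rot": TCP orientation; "ft_force": force on the tool from outside, world axes, zero at the start; "moment": the same for the moment, N m; "grip_width": finger opening in m.
Only numpy, scipy, OpenCV 4.12 (cv2) and the standard library are available. Lean on these libraries where they do the work, as an engineer would, in place of code of your own. Each camera call takes 0.05 s, during which the arm holds its last target. There are 200 camera calls.

## Working session

There is one attempt and no reset: what is moved stays moved. The work goes in short steps, Python scripts to look and compute and a tool call to move; the robot and the scene stay as the last step left them, time stands still between calls to the robot, and variables do not carry over. Pictures are saved under pics/ and viewed, about 8 in all and at most 12, crops included, and the job is handed in when it is done.

Besides the shell and the picture viewer there is one more tool, called after "Request:" as name(argument=value, ...) on one line, values as JSON. apply_moves: Moves the arm, as the interface text tells. Its arguments: {"type":"object","properties":{"series":{"type":"array"},"newtons":{"type":"number"}},"required":["series"]}

```bash
mkdir -p pics; ls; python3 - <<'E'
from rig import robot
import cv2
for n in("side","top"):
    im=robot.camera(n); cv2.imwrite(f"pics/{n}0.png",im[:,:,::-1])
    p=robot.camera_params(n); print(n,p)
print(robot.get_obs())
E
```

```text
pics
side {'mtx': array([[439.64658666,   0.        , 278.38680856],
       [  0.        , 439.64658666, 206.2241452 ],
       [  0.        ,   0.        ,   1.        ]]), 'origin': array([ 0.03260068, -0.88167519,  0.75593438]), 'rotation': array([ 0.83245688, -0.2467109 ,  0.14122163, -0.4756109 ])}
top {'mtx': array([[512.23308524,   0.        , 283.39032119],
       [  0.        , 512.23308524, 205.33103924],
       [  0.        ,   0.        ,   1.        ]]), 'origin': array([0.3144308 , 0.00404294, 1.45810991]), 'rotation': array([ 0.71142748, -0.69569464,  0.0642896 , -0.07580738])}
{'time': 0.1, 'q': array([ 9.96513437e-01,  5.28384146e-01,  1.43380631e+00,  2.63465265e-05,
        1.18142972e+00, -1.78489369e-01]), 'joint_velocities': array([-0.00017113, -0.00364794, -0.00265671,  0.00077068,  0.00036422,
        0.00116314]), 'joint_torque': array([ 1.45702330e-05, -4.40986562e+01, -1.77151912e+01,  6.34940621e-02,
        5.33860736e-02, -5.69791519e-05]), 'position': array([0.2405655 , 0.57614604, 0.24065253]), 'tool_rot': array([ 1.96612392e-01,  9.80480770e-01, -9.38317522e-04, -3.83948801e-04]), 'ft_force': array([-0.01987239, -0.07859149, -0.44751394]), 'moment': array([-0.02923024,  0.05711052,  0.00558323]), 'grip_width': 0.08736959340790808}
```

View pics/side0.png

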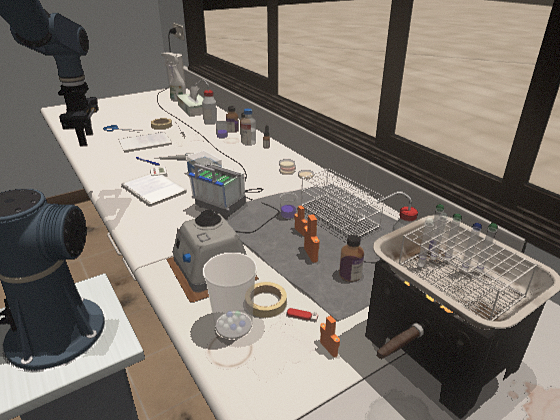

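View pics/top0.png

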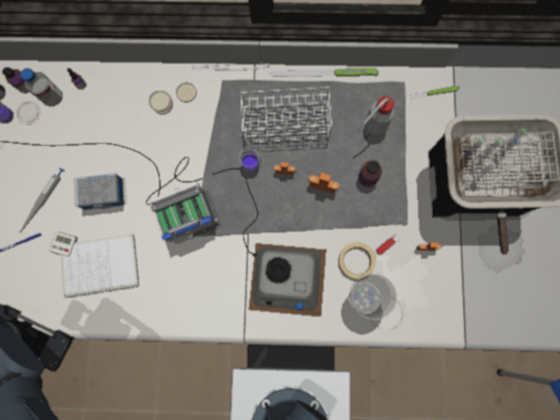

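The side view shows three orange blocks at (300,220), (312,240) and (330,335). In the top view they are at (284,168), (323,183) and (428,246). The middle one at (323,183) looks largest. The caster is at top (184,212) and side (217,187). I'll enlarge these to confirm.

```bash
cat > h.py <<'E'
import numpy as np, cv2
from scipy.spatial.transform import Rotation as R
def cam(robot,n):
    p=robot.camera_params(n); return p["mtx"],p["origin"],R.from_quat(p["rotation"]).as_matrix()
def proj(robot,n,X):
    K,o,r=cam(robot,n); c=(np.atleast_2d(X)-o)@r; u=c@K.T; return u[:,:2]/u[:,2:]
def ray(robot,n,uv,z):
    K,o,r=cam(robot,n); d=r@np.linalg.inv(K)@[uv[0],uv[1],1]; return o+d*(z-o[2])/d[2]
def crop(im,x,y,w,h,s):
    return cv2.resize(im[y:y+h,x:x+w],None,fx=s,fy=s,interpolation=cv2.INTER_CUBIC)
E
python3 - <<'E'
import cv2,numpy as np
from h import *
from rig import robot
t=cv2.imread("pics/top0.png");s=cv2.imread("pics/side0.png")
a=np.vstack([np.hstack([crop(t,140,175,80,60,5),crop(t,270,150,80,60,5)]),np.hstack([crop(s,180,147,80,60,5),crop(s,275,200,80,60,5)])])
cv2.imwrite("pics/c1.png",a)
for uv in [(284,168),(323,183),(428,246)]: print(ray(robot,"top",uv,.1))
print(ray(robot,"top",(184,212),.12))
r=cam(robot,"top")[2];print(r)
E
```

```text
[0.69184116 0.03036082 0.1       ]
[ 0.6516375  -0.07692563  0.1       ]
[ 0.48535977 -0.35648199  0.1       ]
[0.55961382 0.29362566 0.12      ]
[[ 0.02375162 -0.98012531  0.19695235]
 [-0.99961982 -0.02052441  0.01841105]
 [-0.01400281 -0.19731476 -0.98024018]]
```

View pics/c1.png

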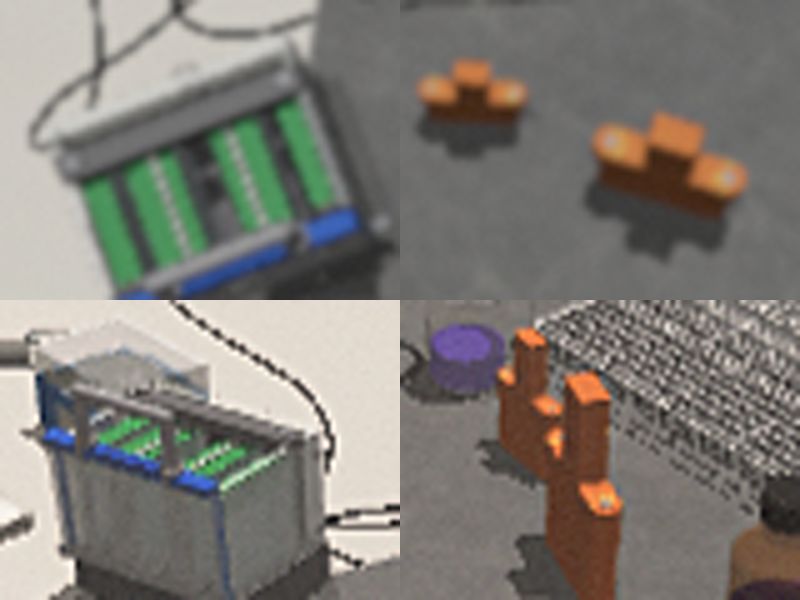

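The largest block is clear: it is at crop (672,150), top view (324,180), and bigger than its twins. The widest gap looks like the middle bay. Next I fit the caster and filler poses and check them by overlay.

```bash
cat > fit.py <<'E'
from h import *
from rig import robot
from scipy.optimize import least_squares
def T(p,L):
    c,s=np.cos(p[2]),np.sin(p[2]); L=np.atleast_2d(np.array(L,float))/1000
    return np.c_[p[0]+c*L[:,0]-s*L[:,1],p[1]+s*L[:,0]+c*L[:,1],L[:,2]]
O={"t1":("top",140,175),"t2":("top",270,150),"s1":("side",180,147),"s2":("side",275,200)}
def fit(obs,p0):
    def f(p):
        r=[]
        for o,u,v,L in obs:
            n,x,y=O[o]; r.append(proj(robot,n,T(p,L))[0]-[u/5+x,v/5+y])
        return np.ravel(r)
    s=least_squares(f,p0,loss="soft_l1"); print(np.round(s.x,4),np.round(s.fun.reshape(-1,2),1).tolist()); return s.x
E
python3 - <<'E'
from fit import *
c=fit([("s1",45,133,(-8,69,130)),("s1",218,188,(-8,-69,130)),("t1",357,218,(-4,-69,130)),("t1",296,78,(82,-69,130)),("t1",72,168,(66,69,130)),("s1",325,135,(106,-69,125)),
 ("t1",300,237,(-4,-36,170)),("t1",130,282,(-4,36,170))],[.5,.28,.33])
f=fit([("t2",275,134,(0,0,127)),("t2",195,135,(0-43.5,0,72)),("t2",347,180,(43.5,0,72)),("s2",188,85,(0,0,127)),("s2",220,203,(43.5,0,72))],[.65,-.08,-1.85])
t=cv2.imread("pics/top0.png");s=cv2.imread("pics/side0.png")
def draw(n,im,x,y,w,h,S,segs):
    a=crop(im,x,y,w,h,S)
    for p,A,B,col in segs:
        q=(proj(robot,n,T(p,[A,B]))-[x,y]+.5)*S-.5
        cv2.line(a,*[tuple(int(v) for v in k) for k in q],col,1)
    return a
cs=[]
for A,B in [((0,69,125),(106,69,125)),((0,-69,125),(106,-69,125)),((106,69,125),(106,-69,125)),((66,69,130),(66,-69,130)),((82,69,130),(82,-69,130)),((-8,69,130),(-8,-69,130)),((0,69,130),(0,-69,130)),((-4,31,170),(-4,-31,170))]: cs.append((c,A,B,(0,0,255)))
for y in (-43,0,43):
    for g in (-1,1): cs.append((c,(4,y+g*11,114),(80,y+g*11,114),(0,255,255)))
fs=[]
for z,l,x in((72,43.5,9),(127,14,9),(2,39.5,9)):
    q=[(-l,-x,z),(l,-x,z),(l,x,z),(-l,x,z)]
    fs+=[(f,q[i],q[(i+1)%4],(255,0,0)) for i in range(4)]
a=np.vstack([np.hstack([draw("top",t,145,180,75,60,5.333,cs)[:320,:400],draw("top",t,285,155,75,60,5.333,fs)[:320,:400]]),np.hstack([draw("side",s,185,150,80,54,5,cs),draw("side",s,275,210,80,54,5,fs)])])
print(a.shape);cv2.imwrite("pics/c2.png",a[:600])
E
```

```text
[0.5184 0.2826 0.3657] [[-0.1, -1.0], [-2.9, -0.2], [0.4, 0.9], [2.6, -1.0], [-0.3, 3.7], [-0.3, -1.5], [-2.8, -1.3], [4.3, -0.9]]
[ 0.6635 -0.0818 -1.8161] [[0.5, -0.5], [0.1, 0.3], [-0.0, -0.7], [-0.1, -0.9], [-1.0, 0.9]]
(590, 800, 3)
```

View pics/c2.png

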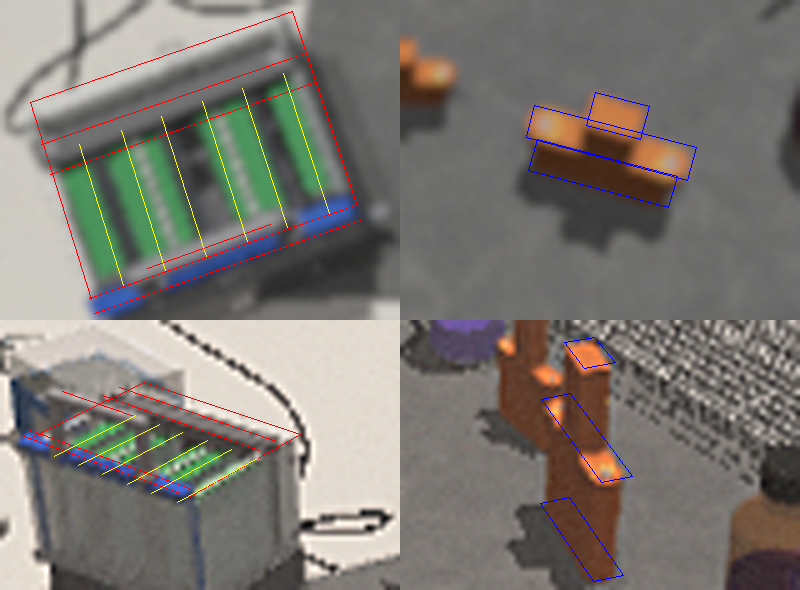

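The filler overlay fits to about 1 px: (0.6635,-0.0818), yaw -1.816. The caster fit is loose because my bail points were wrong and the plate is probably ajar. I'll re-measure it on a larger crop.

```bash
python3 - <<'E'
from h import *
t=cv2.imread("pics/top0.png");s=cv2.imread("pics/side0.png")
a=np.hstack([crop(t,148,178,40,60,10),crop(t,188,178,40,60,10)])
cv2.imwrite("pics/c3.png",a)
b=crop(s,183,150,80,60,10);cv2.imwrite("pics/c4.png",b)
E
```

```text
(no output)
```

View pics/c3.png

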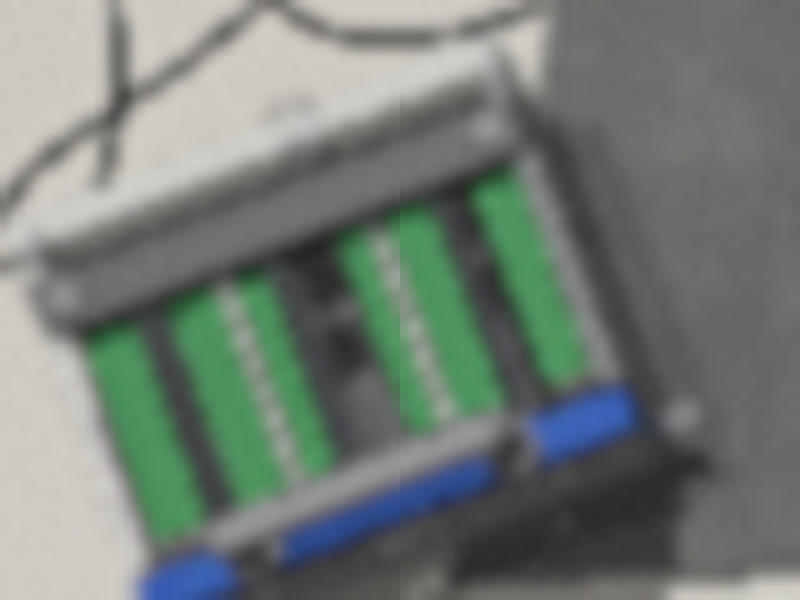

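View pics/c4.png

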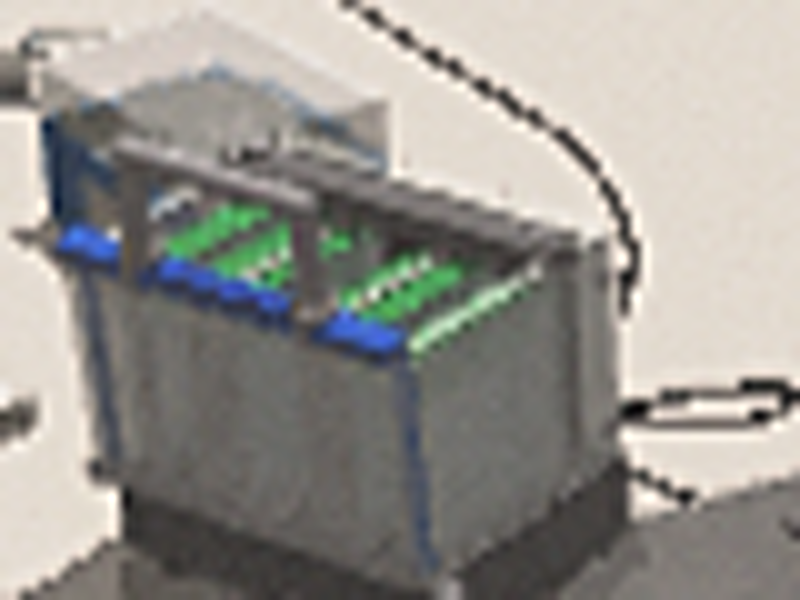

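```bash
cat > fit2.py <<'E'
from fit import *
def plate(th,r,d,y): # r from hinge, d = inward-normal offset (plate -8..0)
    return (d*np.cos(th)-r*np.sin(th), y, 40+r*np.cos(th)+d*np.sin(th))
P=[("top",640,428,lambda t:plate(t,90,-8,-69)),("top",625,383,lambda t:plate(t,90,0,-69)),("top",145,572,lambda t:plate(t,90,0,69)),
("top",352,482,lambda t:plate(t,130,0,0)),
("side",58,243,lambda t:plate(t,90,-8,69)),("side",402,353,lambda t:plate(t,90,-8,-69)),("side",428,570,lambda t:plate(t,0,-8,-69)),("side",108,460,lambda t:plate(t,0,-8,69)),
("side",215,172,lambda t:plate(t,130,-4,0)),
("side",627,462,lambda t:(106,-69,40)),("side",612,240,lambda t:(106,-69,125)),
("top",303,243,lambda t:(66,0,118)),]
off={"top":(148,178),"side":(183,150)}
E
python3 - <<'E'
from fit2 import *
def f(p):
    return np.ravel([proj(robot,n,T(p[:3],L(p[3])))[0]-(np.array([u,v])+.5)/10+.5-off[n] for n,u,v,L in P])
s=least_squares(f,[.51,.28,.36,0.05],loss="soft_l1");print(np.round(s.x,4));print(np.round(s.fun.reshape(-1,2),1).tolist())
p=s.x
print("bail",T(p[:3],plate(p[3],130,-4,0)),"deg",np.degrees(p[2:]))
for y in(-21.5,21.5):
  for x in (10,60): print(np.round((proj(robot,"top",T(p[:3],(x,y,118)))[0]-off["top"])*10))
for n in(("top"),("side")):
  t=cv2.imread(f"pics/{n}0.png")
E
```

```text
[0.526  0.2866 0.4034 0.0767]
[[0.1, -0.9], [0.5, 0.8], [-0.8, 1.3], [0.5, -0.8], [0.3, -0.9], [-1.2, -0.8], [-0.5, 1.7], [-0.5, 0.9], [-0.2, -0.1], [1.4, -2.1], [1.9, -2.6], [-0.1, 0.2]]
bail [[0.51316797 0.28107558 0.16931063]] deg [23.1136379   4.39734583]
[444. 402.]
[381. 232.]
[292. 462.]
[230. 290.]
```

The middle bay has the 22 mm gap. The divider check agrees with the fit to about 1 px: yaw 23.1°, plate ajar by 0.077 rad, bail at (0.513,0.281,0.169). I'll move over the bail.

```bash
cat > go.py <<'E'
from fit import *
C=np.array([.526,.2866,.4034])   # caster pose
def rel(target,ydeg):
    """cm in tool axes, deg about tool z to bring tool (down) to target with tool y at ydeg"""
    o=robot.get_obs(); r=R.from_quat(o["tool_rot"]); d=r.inv().apply(np.array(target)-o["position"])*100
    y=r.as_matrix()[:,1]; a=np.degrees(np.arctan2(y[1],y[0])); t=-(ydeg-a); t=(t+90)%180-90
    print("move cm",np.round(d,2),"turn z",round(t,1),"| t",round(o["time"],2),"pos",np.round(o["position"],4),"F",np.round(o["ft_force"],1),"w",round(o["grip_width"],4),"q",np.round(o["q"],2),"tilt",np.round(r.as_matrix()[:,2],3))
E
python3 -c "
from go import *
rel([.513,.281,.24],23.1)"
```

```text
move cm [-36.52 -16.73   0.08] turn z 44.2 | t 0.1 pos [0.2406 0.5761 0.2407] F [-0.  -0.1 -0.4] w 0.0874 q [ 1.    0.53  1.43  0.    1.18 -0.18] tilt [-0.001 -0.002 -1.   ]
```

Request:
apply_moves(series=[[-4,-1.8,-1,0,0,4,0.7],[-8,-3.6,-1,0,0,9,0.7],[-12,-5.4,-1,0,0,14,0.7],[-15.5,-7,-1,0,0,18,0.7],[-19,-8.5,-1,0,0,22,0.7]])

```text
time: 0.52
position: [0.3833, 0.424, 0.2512]
tool_rot: [0.381, 0.924, -0.0, -0.0]
ft_force: [0.9, 0.1, 0.2]
grip_width: 0.0642
```

```bash
python3 -c "
from go import *
rel([.513,.281,.24],23.1)"
```

```text
move cm [-19.28  -1.     1.12] turn z 22.1 | t 0.52 pos [0.3833 0.424  0.2512] F [0.9 0.1 0.2] w 0.0642 q [ 0.64  0.44  1.56 -0.    1.14 -0.15] tilt [-0.001 -0.001 -1.   ]
```

Request:
apply_moves(series=[[-4,-0.2,0,0,0,5,0.7],[-8,-0.4,0,0,0,10,0.7],[-12,-0.6,0,0,0,15,0.7],[-16,-0.8,0,0,0,19,0.7],[-19,-1,0,0,0,22,0.7]])

```text
time: 0.93
position: [0.5128, 0.2823, 0.2512]
tool_rot: [0.552, 0.834, -0.0, 0.0]
ft_force: [-0.5, 0.7, -0.4]
grip_width: 0.0613
```

```bash
python3 - <<'E'
from go import *
rel([.513,.281,.169],23.1)
a=crop(robot.camera("top")[:,:,::-1],148,178,80,60,5);b=crop(robot.camera("side")[:,:,::-1],183,120,80,80,5)
cv2.imwrite("pics/d1.png",np.hstack([np.vstack([a,np.zeros((100,400,3),np.uint8)]),b]))
E
```

```text
move cm [-0.12 -0.04  8.22] turn z -0.1 | t 0.93 pos [0.5128 0.2823 0.2512] F [-0.5  0.7 -0.4] w 0.0613 q [ 0.31  0.46  1.52 -0.    1.15 -0.09] tilt [ 0.    -0.001 -1.   ]
```

View pics/d1.png

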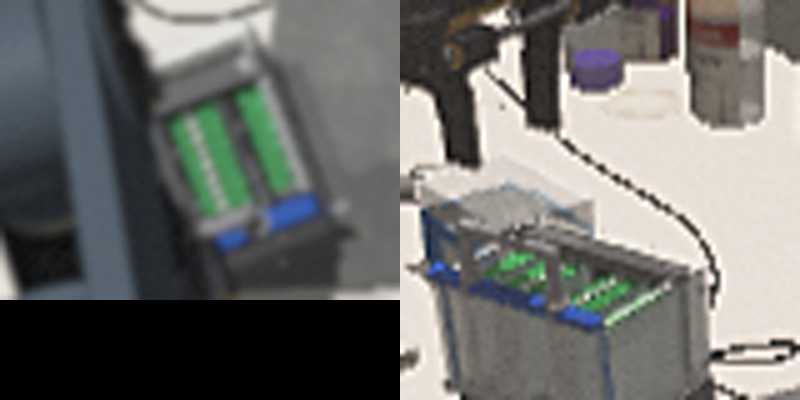

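The fingers at (462,150) and (545,115) straddle the bail, whose middle is near (510,250). I'll descend and pinch.

Request:
apply_moves(series=[[0,0,2.5,0,0,0,0.7],[0,0,5,0,0,0,0.7],[0,0,7,0,0,0,0.7],[0,0,8.0,0,0,0,0.7],[0,0,8.0,0,0,0,0.7]], newtons=15)

```text
time: 1.45
position: [0.5085, 0.2848, 0.1689]
tool_rot: [0.549, 0.836, -0.002, -0.002]
ft_force: [0.1, 0.1, 0.2]
grip_width: 0.0611
```

Request:
apply_moves(series=[[0,0,0,0,0,0,0],[0,0,0,0,0,0,0],[0,0,0,0,0,0,0],[0,0,0,0,0,0,0],[0,0,0,0,0,0,0]])

```text
time: 1.87
position: [0.5114, 0.2852, 0.1726]
tool_rot: [0.55, 0.835, 0.001, 0.001]
ft_force: [-0.4, 0.2, 1.1]
grip_width: 0.0354
```

Request:
apply_moves(series=[[0,0,0,0,0,0,0],[0,0,0,0,0,0,0]])

```text
time: 2.03
position: [0.5111, 0.2849, 0.172]
tool_rot: [0.55, 0.835, 0.0, 0.0]
ft_force: [0.1, 0.2, -0.3]
grip_width: 0.0223
```

Request:
apply_moves(series=[[0,0,0,0,0,0,0],[0,0,0,0,0,0,0],[0,0,0,0,0,0,0]])

```text
time: 2.28
position: [0.511, 0.2849, 0.1716]
tool_rot: [0.55, 0.835, 0.0, 0.0]
ft_force: [0.4, 0.2, 0.3]
grip_width: 0.0092
```

```bash
python3 - <<'E'
from go import *
rel([.513,.281,.169],23.1)
p=robot.get_obs()["position"]; c,s=np.cos(C[2]),np.sin(C[2]); d=p[:2]-C[:2]
print("caster x,y of tcp",d@[c,s],d@[-s,c])
E
```

```text
move cm [-0.44  0.03  0.26] turn z 0.2 | t 2.28 pos [0.511  0.2849 0.1716] F [0.4 0.2 0.3] w 0.0092 q [ 0.32  0.56  1.6  -0.    0.98 -0.09] tilt [ 0.  0. -1.]
caster x,y of tcp -0.014438227904465969 0.004317133500055344
```

Request:
apply_moves(series=[[0,-1.6,0.3,0,0,0,0],[0,-3.4,0.85,0,0,0,0],[0,-5.2,1.7,0,0,0,0],[0,-6.8,2.8,0,0,0,0],[0,-8.2,4.15,0,0,0,0]])

```text
time: 2.7
position: [0.4359, 0.2523, 0.1306]
tool_rot: [0.549, 0.836, 0.001, 0.001]
ft_force: [0.8, 0.0, -1.1]
grip_width: 0.0092
```

Request:
apply_moves(series=[[0,-1.2,1.5,0,0,0,0],[0,-2.2,3.2,0,0,0,0],[0,-2.85,5.05,0,0,0,0],[0,-3.3,6.95,0,0,0,0],[0,-3.4,8.2,0,0,0,0]])

```text
time: 3.12
position: [0.4039, 0.2387, 0.047]
tool_rot: [0.55, 0.835, -0.0, -0.0]
ft_force: [-1.4, -0.8, 1.0]
grip_width: 0.0092
```

Request:
apply_moves(series=[[0,0,0.4,0,0,0,0],[0,0,0.8,0,0,0,0],[0,0,1.0,0,0,0,0],[0,0,1.0,0,0,0,0],[0,0,1.0,0,0,0,0]])

```text
time: 3.53
position: [0.4038, 0.2387, 0.0383]
tool_rot: [0.549, 0.836, -0.001, -0.0]
ft_force: [-1.6, -3.0, -1.2]
grip_width: 0.0094
```

```bash
cat >> go.py <<'E'
def cas():
    p=robot.get_obs()["position"]; c,s=np.cos(C[2]),np.sin(C[2]); d=p[:2]-C[:2]
    print("caster x,y,z of tcp mm",np.round([1000*d@[c,s],1000*d@[-s,c],1000*p[2]],1))
E
python3 -c "
from go import *
cas();rel([.511,.285,.17],23.1)"
```

```text
caster x,y,z of tcp mm [-131.2    3.9   38.3]
move cm [  0.    11.66 -13.19] turn z 0.2 | t 3.53 pos [0.4038 0.2387 0.0383] F [-1.6 -3.  -1.2] w 0.0094 q [ 0.3   0.7   1.97 -0.    0.48 -0.11] tilt [-0.001 -0.001 -1.   ]
```

The plate is flat: the bar is at caster x -131, z 38. I'll release and lift.

Request:
apply_moves(series=[[0,0,0,0,0,0,0.5],[0,0,0,0,0,0,0.5],[0,0,0,0,0,0,0.5],[0,0,0,0,0,0,0.5],[0,0,-2,0,0,0,0.5]])

```text
time: 3.95
position: [0.4034, 0.2387, 0.0563]
tool_rot: [0.55, 0.835, -0.002, -0.001]
ft_force: [0.4, 0.7, 0.7]
grip_width: 0.0346
```

Request:
apply_moves(series=[[0,0,-4,0,0,0,0.5],[0,0,-8,0,0,0,0.5],[0,0,-12,0,0,0,0.5],[0,0,-15.5,0,0,0,0.5],[0,0,-18,0,0,0,0.5]])

```text
time: 4.37
position: [0.4054, 0.2395, 0.2418]
tool_rot: [0.55, 0.835, 0.002, 0.002]
ft_force: [0.2, -0.5, -0.3]
grip_width: 0.0433
```

```bash
python3 -c "
from go import *
cas();rel([.6635,-.0818,.24],-14.05)
p=C.copy();print(T([.6635,-.0818,-1.8161],[(0,0,0)]))"
```

```text
caster x,y,z of tcp mm [-129.4    4.   241.8]
move cm [-39.72  10.97   0.26] turn z 37.4 | t 4.37 pos [0.4054 0.2395 0.2418] F [ 0.2 -0.5 -0.3] w 0.0433 q [ 0.3   0.32  1.81  0.    1.01 -0.11] tilt [ 0.005  0.002 -1.   ]
[[ 0.6635 -0.0818  0.    ]]
```

Request:
apply_moves(series=[[-4,1.1,0,0,0,4,0.5],[-8,2.2,0,0,0,8,0.5],[-12,3.3,0,0,0,12,0.5],[-16,4.4,0,0,0,16,0.5],[-20,5.5,0,0,0,20,0.5]])

```text
time: 4.78
position: [0.5351, 0.0757, 0.2386]
tool_rot: [0.687, 0.726, 0.001, 0.0]
ft_force: [1.0, 0.3, 0.3]
grip_width: 0.0434
```

```bash
python3 -c "
from go import *
rel([.6635,-.0818,.24],-14.05)"
```

```text
move cm [-16.43  11.96  -0.13] turn z 17.2 | t 4.78 pos [0.5351 0.0757 0.2386] F [1.  0.3 0.3] w 0.0434 q [-0.07  0.42  1.65  0.    1.07 -0.12] tilt [ 0.001  0.    -1.   ]
```

Request:
apply_moves(series=[[-3.3,2.4,0,0,0,4,0.5],[-6.6,4.8,0,0,0,8,0.5],[-9.9,7.2,0,0,0,11,0.5],[-13.2,9.6,0,0,0,14,0.5],[-16.4,11.9,0,0,0,17,0.5]])

```text
time: 5.2
position: [0.6636, -0.0816, 0.2382]
tool_rot: [0.787, 0.617, 0.0, 0.0]
ft_force: [0.1, -0.0, 0.8]
grip_width: 0.0435
```

Request:
apply_moves(series=[[0,0,2,0,0,0,0.5],[0,0,4,0,0,0,0.5],[0,0,6.5,0,0,0,0.5],[0,0,6.5,0,0,0,0.5]])

```text
time: 5.53
position: [0.6591, -0.0792, 0.1678]
tool_rot: [0.786, 0.618, -0.003, -0.004]
ft_force: [-1.2, 1.1, -1.4]
grip_width: 0.0433
```

```bash
python3 - <<'E'
from go import *
rel([.6635,-.0818,.11],-14.05)
b=crop(robot.camera("side")[:,:,::-1],265,170,80,100,6);a=crop(robot.camera("top")[:,:,::-1],140,175,64,100,6)
c=np.hstack([b,a])[:, :800]; cv2.imwrite("pics/e1.png",c)
E
```

```text
move cm [-0.15  0.55  5.78] turn z 0.3 | t 5.53 pos [ 0.6591 -0.0792  0.1678] F [-1.2  1.1 -1.4] w 0.0433 q [-0.29  0.67  1.39  0.    1.1  -0.05] tilt [-0.01   0.003 -1.   ]
```

View pics/e1.png

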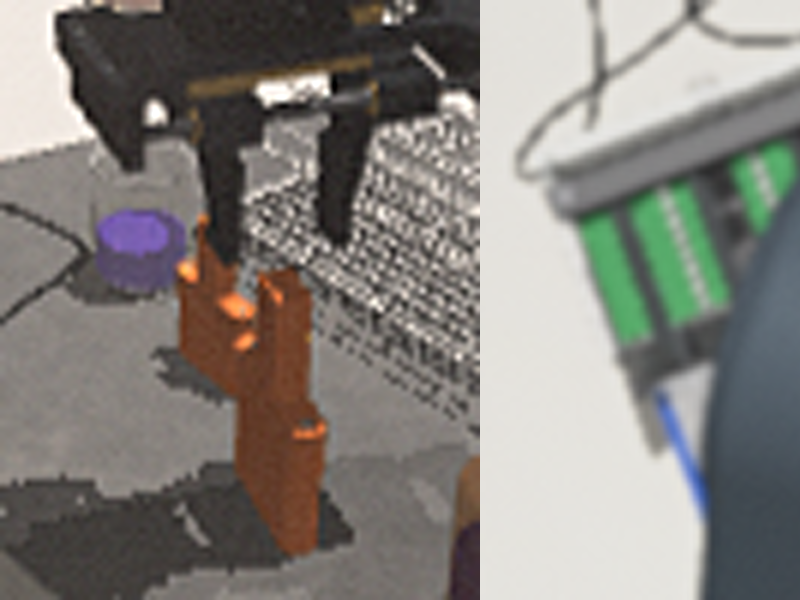

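The fingers straddle the big block's grip (285,275), and the plate lies open. I'll descend and grip.

Request:
apply_moves(series=[[0,0,1.5,0,0,0,0.5],[0,0,3,0,0,0,0.5],[0,0,4.5,0,0,0,0.5],[0,0,5.8,0,0,0,0.5],[0,0,6.3,0,0,0,0.5]], newtons=20)

```text
time: 6.05
position: [0.6624, -0.0794, 0.1098]
tool_rot: [0.786, 0.618, -0.0, -0.0]
ft_force: [0.4, 1.0, -0.8]
grip_width: 0.044
```

Request:
apply_moves(series=[[0,0,0,0,0,0,0],[0,0,0,0,0,0,0],[0,0,0,0,0,0,0],[0,0,0,0,0,0,0],[0,0,0,0,0,0,0]])

```text
time: 6.47
position: [0.663, -0.0799, 0.111]
tool_rot: [0.786, 0.618, 0.001, 0.001]
ft_force: [0.4, 0.6, 2.4]
grip_width: 0.0177
```

Request:
apply_moves(series=[[0,0,0,0,0,0,0],[0,0,0,0,0,0,0],[0,0,0,0,0,0,0]])

```text
time: 6.72
position: [0.663, -0.0799, 0.111]
tool_rot: [0.786, 0.618, 0.001, 0.001]
ft_force: [1.3, 0.6, 4.8]
grip_width: 0.0182
```

```bash
python3 -c "
from go import *
rel([.6635,-.0818,.11],-14.05)"
```

```text
move cm [-0.18  0.09  0.1 ] turn z 0.4 | t 6.72 pos [ 0.663  -0.0799  0.111 ] F [1.3 0.6 4.8] w 0.0182 q [-0.29  0.74  1.42  0.    0.98 -0.05] tilt [ 0.002 -0.    -1.   ]
```

Request:
apply_moves(series=[[0,0,-2,0,0,0,0],[0,0,-5,0,0,0,0],[0,0,-8.5,0,0,0,0],[0,0,-12,0,0,0,0],[0,0,-15,0,0,0,0]])

```text
time: 7.13
position: [0.6621, -0.0797, 0.2613]
tool_rot: [0.786, 0.618, -0.0, -0.0]
ft_force: [0.8, -0.5, -1.8]
grip_width: 0.018
```

```bash
python3 - <<'E'
from go import *
rel(T(C,(-50,0,261))[0],-66.9)
for n in("side","top"): cv2.imwrite(f"pics/{n}1.png",robot.camera(n)[:,:,::-1])
t=cv2.imread("pics/top1.png");s=cv2.imread("pics/side1.png")
cv2.imwrite("pics/f1.png",np.hstack([crop(t,145,180,50,75,8),crop(s,170,150,100,75,8)])[:, :800])
a=crop(s,165,145,100,75,8);cv2.imwrite("pics/f1.png",a)
E
```

```text
move cm [ 29.37 -25.89   0.05] turn z 53.2 | t 7.13 pos [ 0.6621 -0.0797  0.2613] F [ 0.8 -0.5 -1.8] w 0.018 q [-0.29  0.57  1.3  -0.    1.28 -0.05] tilt [-0.001  0.    -1.   ]
```

View pics/f1.png

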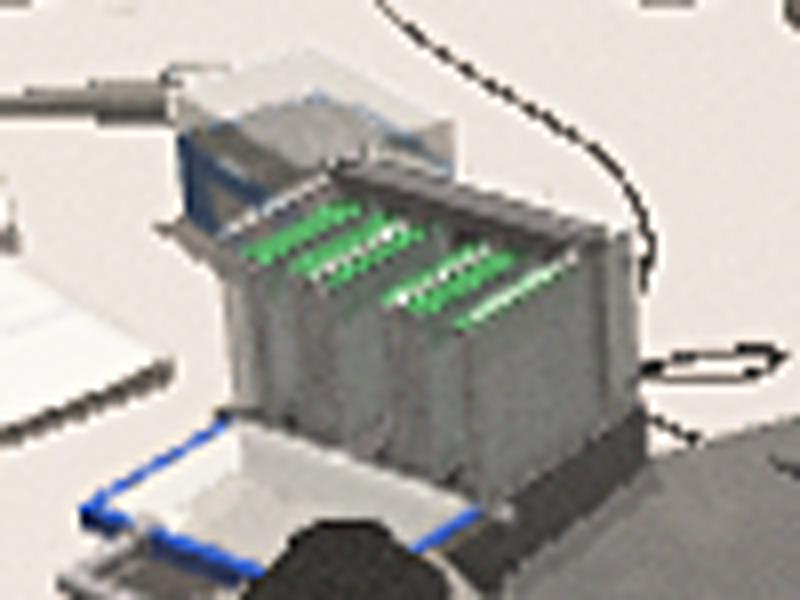

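```bash
python3 - <<'E'
from fit2 import *
Q=[("side",165,145,8,*a) for a in [(230,422,(0,69,40)),(482,512,(0,-69,40)),(80,514,(-90,69,40)),(462,325,(0,-69,125)),(222,233,(0,69,125)),(312,280,(2,21.5,'z')),(388,302,(2,-21.5,'z'))]]
Q+=[("top",148,178,10,*a) for a in [(228,288,(60,21.5,'z')),(293,475,(6,21.5,'z')),(380,238,(60,-21.5,'z')),(448,415,(6,-21.5,'z'))]]
def f(p):
    o=[]
    for n,x,y,S,u,v,L in Q:
        L=[p[3] if k=='z' else k for k in L]
        o.append(proj(robot,n,T(p[:3],L))[0]-(np.array([u,v])+.5)/S+.5-[x,y])
    return np.ravel(o)
for sel in ("both","side"):
    if sel=="side": Q=[q for q in Q if q[0]=="side"]
    s=least_squares(f,[.526,.2866,.4034,118],x_scale=[.01,.01,.01,5],loss="soft_l1");print(np.round(s.x,4),np.round(s.fun.reshape(-1,2),1).tolist())
    C=[.526,.2866,.4034]; c,q=np.cos(C[2]),np.sin(C[2]);d=s.x[:2]-C[:2];print("shift in caster mm",1e3*d@[c,q],1e3*d@[-q,c])
E
```

```text
[  0.5252   0.2886   0.3875 114.3692] [[1.0, -2.3], [0.9, -1.6], [-0.1, -2.7], [1.7, -1.9], [-0.5, -1.6], [-0.3, -1.0], [0.2, -0.2], [0.4, 1.0], [0.3, 0.9], [0.4, 0.4], [0.1, 1.2]]
shift in caster mm 0.05185122366457124 2.1508496034111304
[  0.5189   0.2772   0.3787 118.818 ] [[0.7, -0.5], [0.6, 0.5], [-0.6, -0.7], [1.4, 0.2], [-0.8, 0.1], [-0.7, -0.4], [-0.2, 0.5]]
shift in caster mm -10.243708238415673 -5.832755743207182
```

```bash
cat > joint.py <<'E'
from fit2 import *
Q=[("side",165,145,8,*a) for a in [(230,422,(0,69,40)),(482,512,(0,-69,40)),(80,514,(-90,69,40)),(462,325,(0,-69,125)),(222,233,(0,69,125)),(312,280,(2,21.5,'z')),(388,302,(2,-21.5,'z'))]]
Q+=[("top",148,178,10,*a) for a in [(228,288,(60,21.5,'z')),(293,475,(6,21.5,'z')),(380,238,(60,-21.5,'z')),(448,415,(6,-21.5,'z'))]]
Q+=[(n,*off[n],10,u,v,L) for n,u,v,L in P if not(n=="side" and u>600)]
tcp=np.array([.4038,.2387])
def f(p,sig):
    o=[];cam={"side":p[5:7],"top":p[7:9]}
    for n,x,y,S,u,v,L in Q:
        L=L(p[4]) if callable(L) else [p[3] if k=='z' else k for k in L]
        o.append(proj(robot,n,T(p[:3],L))[0]+cam[n]-(np.array([u,v])+.5)/S+.5-[x,y])
    b=(tcp-p[:2])@[np.cos(p[2]),np.sin(p[2])]*1000+130
    return np.r_[np.ravel(o),b/.7,p[5:9]/sig]
for sig in (.01,.7,1.5):
    s=least_squares(f,[.526,.2866,.4034,118,.077,0,0,0,0],args=(sig,),x_scale=[.01,.01,.01,5,.1,1,1,1,1])
    print(sig,np.round(s.x,4),"rms",np.sqrt(np.mean(s.fun**2)).round(2)); 
    C=[.526,.2866,.4034]; c,q=np.cos(C[2]),np.sin(C[2]);d=s.x[:2]-C[:2];print("shift mm",np.round([1e3*d@[c,q],1e3*d@[-q,c]],1),"bail",s.fun[-5]*.7)
E
python3 joint.py
```

```text
0.01 [ 5.250000e-01  2.865000e-01  4.051000e-01  1.162624e+02  6.620000e-02
 -2.000000e-04  9.000000e-04 -3.000000e-04 -5.000000e-04] rms 0.97
shift mm [-1.   0.3] bail -0.20920482222763326
0.7 [ 5.249000e-01  2.864000e-01  4.007000e-01  1.172707e+02  6.930000e-02
 -6.920000e-02  6.869000e-01 -2.692000e-01 -4.634000e-01] rms 0.86
shift mm [-1.1  0.3] bail -0.10247868854381181Traceback (most recent call last):
  File "joint.py", line 14, in <module>
    s=least_squares(f,[.526,.2866,.4034,118,.077,0,0,0,0],args=(sig,),x_scale=[.01,.01,.01,5,.1,1,1,1,1])
    return func(*args, **kwargs)
    result = trf(vector_fun.fun, vector_fun.jac, x0, f0, J0, lb, ub, ftol, xtol,
                 gtol, max_nfev, x_scale, loss_function, tr_solver,
                 tr_options.copy(), verbose, callback=callback_wrapped)
    return trf_no_bounds(
        fun, jac, x0, f0, J0, ftol, xtol, gtol, max_nfev, x_scale,
        loss_function, tr_solver, tr_options, verbose, callback=callback)
    J = jac(x)
    self._update_jac()
    ~~~~~~~~~~~~~~~~^^
    self.J = self.jac_wrapped(xp_copy(self.x), f0=self.f)
 
[... 697 characters left out ...]
                     ~~~~~~~~^^^^^^^^^^^^^^^^^^^^^^^^^^^^^^
    return np.atleast_1d(self.fun(x))
                         ~~~~~~~~^^^
    return self.f(x, *self.args, **self.kwargs)
           ~~~~~~^^^^^^^^^^^^^^^^^^^^^^^^^^^^^^
  File "joint.py", line 10, in f
    o.append(proj(robot,n,T(p[:3],L))[0]+cam[n]-(np.array([u,v])+.5)/S+.5-[x,y])
             ~~~~^^^^^^^^^^^^^^^^^^^^
  File "h.py", line 6, in proj
    K,o,r=cam(robot,n); c=(np.atleast_2d(X)-o)@r; u=c@K.T; return u[:,:2]/u[:,2:]
          ~~~^^^^^^^^^
  File "h.py", line 4, in cam
    p=robot.camera_params(n); return p["mtx"],p["origin"],R.from_quat(p["rotation"]).as_matrix()
ValueError: time passes only in moves, steps and waits
```

The joint fit is consistent: caster (0.525,0.2865), yaw 0.402. I'll carry the block over the plate.

```bash
sed -i 's/^C=.*/C=np.array([.525,.2865,.402])/' go.py; sed -i 's/^def cam(robot,n):/import functools\n@functools.cache\ndef cam(robot,n):/' h.py; python3 -c "
from go import *
cas();rel(T(C,(-52,0,261))[0],-67)"
```

```text
caster x,y,z of tcp mm [ -14.3 -392.8  266.1]
move cm [ 29.23 -26.5    0.18] turn z 53.3 | t 7.23 pos [ 0.6655 -0.0805  0.2661] F [ 1.3 -0.1 -1.4] w 0.0178 q [-0.29  0.56  1.29  0.    1.28 -0.05] tilt [ 0.012 -0.003 -1.   ]
```

Request:
apply_moves(series=[[2.5,-2.2,0,0,0,4,0],[5.5,-4.7,0,0,0,9,0],[8.5,-7.4,0,0,0,14,0],[11.5,-10,0,0,0,19,0],[14.5,-12.7,0,0,0,24,0]])

```text
time: 7.65
position: [0.571, 0.0924, 0.2579]
tool_rot: [0.899, 0.439, -0.002, -0.001]
ft_force: [0.5, 1.4, -0.9]
grip_width: 0.0179
```

```bash
python3 -c "
from go import *
cas();rel(T(C,(-52,0,261))[0],-67)"
```

```text
caster x,y,z of tcp mm [ -33.6 -196.6  257.9]
move cm [  7.92 -18.09  -0.27] turn z 29.0 | t 7.65 pos [0.571  0.0924 0.2579] F [ 0.5  1.4 -0.9] w 0.0179 q [-0.03  0.45  1.53  0.    1.17  0.63] tilt [-0.004  0.    -1.   ]
```

Request:
apply_moves(series=[[1.6,-3.6,0,0,0,5,0],[3.2,-7.2,0,0,0,11,0],[4.8,-10.8,0,0,0,17,0],[6.4,-14.5,0,0,0,23,0],[7.9,-18,0,0,0,29,0]])

```text
time: 8.07
position: [0.4765, 0.2649, 0.2581]
tool_rot: [0.98, 0.2, -0.002, 0.0]
ft_force: [0.4, 0.2, -1.5]
grip_width: 0.0179
```

Request:
apply_moves(series=[[0,0,0,0,0,0,0],[0,0,0,0,0,0,0]])

```text
time: 8.23
position: [0.4765, 0.2651, 0.2583]
tool_rot: [0.979, 0.205, -0.002, 0.0]
ft_force: [0.6, -0.8, -2.3]
grip_width: 0.0179
```

```bash
python3 -c "
from go import *
cas();rel(T(C,(-52,0,170))[0],-67)"
```

```text
caster x,y,z of tcp mm [-53.   -0.7 258.3]
move cm [ 0.13 -0.07  8.83] turn z 0.6 | t 8.23 pos [0.4765 0.2651 0.2583] F [ 0.6 -0.8 -2.3] w 0.0179 q [ 0.3   0.4   1.61 -0.    1.13  1.46] tilt [-0.004 -0.001 -1.   ]
```

Request:
apply_moves(series=[[0.1,-0.1,2.5,0,0,0.6,0],[0.1,-0.1,5,0,0,0.6,0],[0.1,-0.1,7.5,0,0,0.6,0],[0.1,-0.1,9.5,0,0,0.6,0],[0.1,-0.1,10.4,0,0,0.6,0]])

```text
time: 8.65
position: [0.4781, 0.263, 0.1524]
tool_rot: [0.98, 0.197, -0.003, 0.001]
ft_force: [-0.9, -0.4, -2.2]
grip_width: 0.0179
```

Request:
apply_moves(series=[[0,0,0,0,0,0,0],[0,0,0,0,0,0,0]])

```text
time: 8.82
position: [0.4801, 0.2643, 0.1556]
tool_rot: [0.98, 0.197, -0.001, 0.0]
ft_force: [0.4, 1.2, -2.0]
grip_width: 0.018
```

```bash
python3 - <<'E'
from go import *
cas();rel(T(C,(-52,0,150))[0],-67)
s=robot.camera("side")[:,:,::-1];t=robot.camera("top")[:,:,::-1]
cv2.imwrite("pics/side2.png",s)
S=7;x,y=170,150
a=crop(s,x,y,64,84,S)
p=robot.get_obs()["position"]
def line(A,B,col):
    q=(proj(robot,"side",T(C,[A,B]))-[x,y]+.5)*S-.5
    cv2.line(a,*[tuple(int(v) for v in k) for k in q],col,1)
for yy in(-11,11): line((-90,yy,40),(4,yy,40),(0,255,255)); line((4,yy,40),(4,yy,114),(0,255,255))
line((0,69,40),(0,-69,40),(0,0,255))
b=crop(t,150,190,50,84,7)
cv2.imwrite("pics/g1.png",np.hstack([a,b])[:, :800])
E
```

```text
caster x,y,z of tcp mm [-50.   -2.9 155.6]
move cm [-0.2  -0.29  0.56] turn z -0.3 | t 8.82 pos [0.4801 0.2643 0.1556] F [ 0.4  1.2 -2. ] w 0.018 q [ 0.3   0.54  1.71 -0.    0.89  1.47] tilt [-0.001 -0.    -1.   ]
```

View pics/g1.png

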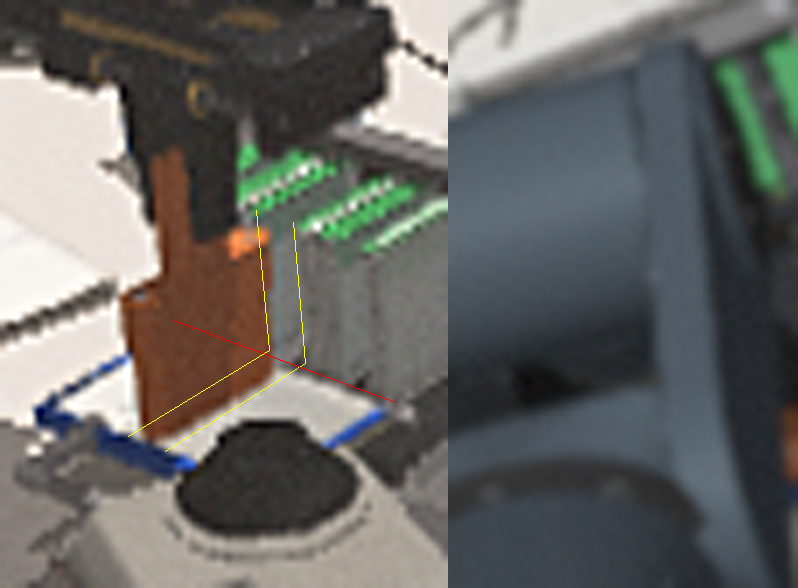

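```bash
python3 - <<'E'
from go import *
def pr(L): return np.round((proj(robot,"side",T(C,L))-[170,150]+.5)*7-.5)
print("block corners bottom near front/back, far front",pr([(-91.3,-11.9,46.6),(-12.3,-11.9,46.6),(-91.3,6.1,46.6)]).tolist())
print("shoulder top near front/back, far front/back",pr([(-95.3,-11.9,116.6),(-8.3,-11.9,116.6),(-95.3,6.1,116.6),(-8.3,6.1,116.6)]).tolist())
print("divider front tops z118 x2",pr([(2,-21.5,118),(2,21.5,118),(0,-69,40),(0,-69,125)]).tolist())
s=cv2.imread("pics/side2.png");h=cv2.cvtColor(s,cv2.COLOR_BGR2HSV);m=((h[...,0]<15)&(h[...,1]>120)&(h[...,2]>40)).astype(np.uint8)[150:234,170:234]
n,l,st,c=cv2.connectedComponentsWithStats(m);k=1+st[1:,4].argmax();print(st[k])
for r in range(26,64,3):
    u=np.where(l[r]==k)[0]; print(r*7+3,u.min()*7 if len(u) else None,(u.max()+1)*7 if len(u) else None)
E
```

```text
block corners bottom near front/back, far front [[163.0, 440.0], [282.0, 366.0], [133.0, 428.0]]
shoulder top near front/back, far front/back [[141.0, 305.0], [276.0, 228.0], [110.0, 294.0], [246.0, 218.0]]
divider front tops z118 x2 [[307.0, 222.0], [236.0, 198.0], [396.0, 403.0], [384.0, 237.0]]
[ 17  21  22  42 519]
185 154 189
206 154 189
227 161 189
248 161 266
269 161 273
290 133 266
311 126 266
332 126 273
353 133 273
374 140 266
395 140 238
416 140 196
437 147 154
```

Request:
apply_moves(series=[[0,0,0,0,0,0,0],[0,0,0,0,0,0,0],[0,0,0,0,0,0,0]])

```text
time: 9.17
position: [0.4801, 0.2652, 0.157]
tool_rot: [0.98, 0.197, 0.001, -0.0]
ft_force: [0.4, -0.0, -1.0]
grip_width: 0.0179
```

```bash
python3 -c "
from go import *
cas();rel(T(C,(-52,1.5,152))[0],-67);print(robot.get_obs()['joint_velocities'].round(4))"
```

```text
caster x,y,z of tcp mm [-49.6  -2.  157. ]
move cm [-0.24 -0.35  0.5 ] turn z -0.3 | t 9.17 pos [0.4801 0.2652 0.157 ] F [ 0.4 -0.  -1. ] w 0.0179 q [ 0.3   0.54  1.71 -0.    0.89  1.47] tilt [ 0.002  0.001 -1.   ]
[-0.0003  0.0063  0.0031  0.0004 -0.0022 -0.0011]
```

```bash
python3 -c "
from go import *
for i in range(6): robot.camera('top'); cas()
print(robot.get_obs()['joint_velocities'].round(4), robot.get_obs()['q'].round(4))"
```

```text
caster x,y,z of tcp mm [-49.8  -2.  156.8]
caster x,y,z of tcp mm [-49.9  -1.9 156.7]
caster x,y,z of tcp mm [-50.   -1.9 156.5]
caster x,y,z of tcp mm [-50.   -1.9 156.4]
caster x,y,z of tcp mm [-50.1  -1.9 156.3]
caster x,y,z of tcp mm [-50.1  -1.9 156.2]
[ 0.0012  0.0014  0.0017 -0.0005  0.0016 -0.0003] [ 0.301   0.543   1.7079 -0.      0.8906  1.4751]
```

Request:
apply_moves(series=[[0,-0.2,0.2,0,0,-0.3,0],[0,-0.35,0.4,0,0,-0.3,0],[0,-0.35,0.4,0,0,-0.3,0],[0,-0.35,0.4,0,0,-0.3,0],[0,-0.35,0.4,0,0,-0.3,0]], newtons=12)

```text
time: 9.88
position: [0.4782, 0.2683, 0.1519]
tool_rot: [0.98, 0.2, -0.0, 0.0]
ft_force: [0.4, -0.0, -3.1]
grip_width: 0.0179
```

```bash
python3 - <<'E'
from go import *
cas();rel(T(C,(-52,1.5,152))[0],-67)
s=robot.camera("side")[:,:,::-1];cv2.imwrite("pics/side3.png",s)
cas()
a=crop(s,192,165,42,60,10)
cv2.imwrite("pics/g2.png",a)
E
```

```text
caster x,y,z of tcp mm [-50.2   1.6 151.9]
move cm [-0.18  0.01 -0.01] turn z 0.0 | t 9.88 pos [0.4782 0.2683 0.1519] F [ 0.4 -0.  -3.1] w 0.0179 q [ 0.31  0.55  1.71 -0.    0.88  1.48] tilt [-0. -0. -1.]
caster x,y,z of tcp mm [-50.1   1.5 152. ]
```

View pics/g2.png

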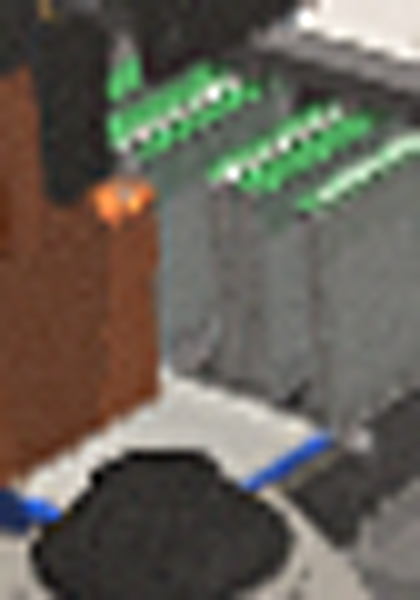

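The view shows the block just in front of the middle bay: its silhouette edge is at u≈155 and the right divider front at u≈222. That matches the model to about 1 mm and puts the block at y≈+1.3, so I'll shift it back 1.2 mm and then advance gently.

Request:
apply_moves(series=[[0.2,0.12,0.1,0,0,0,0],[0.5,0.12,0.1,0,0,0,0],[0.8,0.12,0.1,0,0,0,0],[1.1,0.12,0.1,0,0,0,0],[1.3,0.12,0.1,0,0,0,0]])

```text
time: 10.35
position: [0.4915, 0.2725, 0.1511]
tool_rot: [0.98, 0.2, 0.0, -0.0]
ft_force: [0.0, -0.2, -2.7]
grip_width: 0.0179
```

Request:
apply_moves(series=[[0.2,0,0,0,0,0,0],[0.4,0,0,0,0,0,0],[0.6,0,0,0,0,0,0],[0.8,0,0,0,0,0,0]])

```text
time: 10.68
position: [0.4982, 0.2754, 0.151]
tool_rot: [0.98, 0.2, -0.0, 0.0]
ft_force: [-0.1, 0.2, -1.5]
grip_width: 0.0179
```

```bash
python3 -c "
from go import *
cas();rel(T(C,(-30,0,152))[0],-67);o=robot.get_obs();print(o['moment'])"
```

```text
caster x,y,z of tcp mm [-29.    0.3 151. ]
move cm [-0.1   0.03 -0.1 ] turn z 0.0 | t 10.68 pos [0.4982 0.2754 0.151 ] F [-0.1  0.2 -1.5] w 0.0179 q [0.31 0.57 1.66 0.   0.91 1.48] tilt [-0. -0. -1.]
[-0.12779605  0.18794447 -0.00791823]
```

The tip is inside the gap with no contact force, so I continue.

Request:
apply_moves(series=[[0.3,0,0,0,0,0,0],[0.6,0,0,0,0,0,0],[0.9,0,0,0,0,0,0],[1.2,0,0,0,0,0,0],[1.5,0,0,0,0,0,0]])

```text
time: 11.1
position: [0.5122, 0.2814, 0.151]
tool_rot: [0.98, 0.2, 0.0, 0.0]
ft_force: [0.4, 0.4, -2.0]
grip_width: 0.0181
```

Request:
apply_moves(series=[[0.4,0,0,0,0,0,0],[0.8,0,0,0,0,0,0],[1.2,0,0,0,0,0,0],[1.6,0,0,0,0,0,0],[2.0,0,0,0,0,0,0]])

```text
time: 11.52
position: [0.5307, 0.2893, 0.151]
tool_rot: [0.98, 0.2, -0.0, 0.0]
ft_force: [-0.1, 0.1, -2.1]
grip_width: 0.0182
```

```bash
python3 -c "
from go import *
cas();rel(T(C,(36,0,150))[0],-67);o=robot.get_obs();print(o['moment'])"
```

```text
caster x,y,z of tcp mm [  6.3   0.3 151. ]
move cm [2.97 0.03 0.1 ] turn z 0.0 | t 11.52 pos [0.5307 0.2893 0.151 ] F [-0.1  0.1 -2.1] w 0.0182 q [ 0.31  0.61  1.57 -0.    0.96  1.48] tilt [-0. -0. -1.]
[-0.03057665  0.15671398 -0.00769222]
```

Request:
apply_moves(series=[[0.5,0,0,0,0,0,0],[1.0,0,0,0,0,0,0],[1.5,0,0,0,0,0,0],[2.0,0,0,0,0,0,0],[2.5,0,0,0,0,0,0]])

```text
time: 11.93
position: [0.5538, 0.2991, 0.151]
tool_rot: [0.98, 0.2, 0.0, -0.0]
ft_force: [-0.2, -0.2, -2.2]
grip_width: 0.018
```

Request:
apply_moves(series=[[0.1,0,0.05,0,0,0,0],[0.2,0,0.05,0,0,0,0],[0.3,0,0.1,0,0,0,0],[0.4,0,0.1,0,0,0,0],[0.5,0,0.1,0,0,0,0]])

```text
time: 12.35
position: [0.5577, 0.3008, 0.15]
tool_rot: [0.98, 0.2, -0.0, 0.0]
ft_force: [0.3, -1.1, -1.5]
grip_width: 0.0179
```

```bash
python3 -c "
from go import *
cas();rel(T(C,(41,0,150))[0],-67);o=robot.get_obs();print(o['moment'])"
```

```text
caster x,y,z of tcp mm [ 35.7   0.3 150. ]
move cm [ 0.53  0.03 -0.  ] turn z 0.0 | t 12.35 pos [0.5577 0.3008 0.15  ] F [ 0.3 -1.1 -1.5] w 0.0179 q [0.32 0.65 1.49 0.   1.   1.49] tilt [-0. -0. -1.]
[-0.05496207  0.14907266  0.00625867]
```

Request:
apply_moves(series=[[0.1,0,0,0,0,0,0],[0.2,0,0,0,0,0,0],[0.3,0,0,0,0,0,0],[0.3,0,0,0,0,0,0]])

```text
time: 12.68
position: [0.5609, 0.3021, 0.1501]
tool_rot: [0.98, 0.2, 0.0, -0.0]
ft_force: [-0.8, 0.3, -2.7]
grip_width: 0.0181
```

Request:
apply_moves(series=[[0.1,0,0,0,0,0,0],[0.2,0,0,0,0,0,0],[0.2,0,0,0,0,0,0]])

```text
time: 12.93
position: [0.5627, 0.3028, 0.1501]
tool_rot: [0.98, 0.2, 0.0, -0.0]
ft_force: [-0.1, -1.1, -2.0]
grip_width: 0.0173
```

```bash
python3 -c "
from go import *
cas();rel(T(C,(42,0,150))[0],-67);o=robot.get_obs();print(o['moment'])"
```

```text
caster x,y,z of tcp mm [ 41.1   0.3 150.1]
move cm [0.09 0.03 0.01] turn z 0.0 | t 12.93 pos [0.5627 0.3028 0.1501] F [-0.1 -1.1 -2. ] w 0.0173 q [0.32 0.65 1.48 0.   1.01 1.49] tilt [ 0.  0. -1.]
[-0.07686423  0.12631658  0.0152353 ]
```

Request:
apply_moves(series=[[0.1,0,0,0,0,0,0],[0.1,0,0,0,0,0,0],[0.1,0,0,0,0,0,0]])

```text
time: 13.18
position: [0.5629, 0.303, 0.1499]
tool_rot: [0.98, 0.2, -0.001, 0.0]
ft_force: [-1.5, -1.8, -0.7]
grip_width: 0.018
```

Request:
apply_moves(series=[[0.1,0,0,0,0,0,0],[0.1,0,0,0,0,0,0],[0.1,0,0,0,0,0,0]])

```text
time: 13.43
position: [0.5632, 0.3031, 0.1499]
tool_rot: [0.98, 0.2, -0.001, 0.0]
ft_force: [-4.0, -1.6, 0.7]
grip_width: 0.0179
```

Request:
apply_moves(series=[[0.1,0,0,0,0,0,0],[0.1,0,0,0,0,0,0],[0.1,0,0,0,0,0,0]])

```text
time: 13.68
position: [0.5639, 0.3034, 0.1499]
tool_rot: [0.98, 0.2, -0.002, 0.0]
ft_force: [-5.5, -3.1, 2.0]
grip_width: 0.0177
```

Strip contact: about 6 N at TCP x 41.5. I'll relieve it slightly, set the block down and release.

Request:
apply_moves(series=[[-0.1,0,0,0,0,0,0],[-0.15,0,0.05,0,0,0,0],[-0.15,0,0.1,0,0,0,0],[-0.15,0,0.15,0,0,0,0],[-0.15,0,0.15,0,0,0,0]])

```text
time: 14.1
position: [0.5631, 0.3031, 0.1495]
tool_rot: [0.98, 0.2, -0.001, 0.0]
ft_force: [-5.6, -2.6, 7.0]
grip_width: 0.018
```

```bash
python3 -c "
from go import *
cas();rel(T(C,(42,0,150))[0],-67)"
```

```text
caster x,y,z of tcp mm [ 41.6   0.4 149.5]
move cm [ 0.04  0.04 -0.05] turn z 0.0 | t 14.1 pos [0.5631 0.3031 0.1495] F [-5.6 -2.6  7. ] w 0.018 q [ 0.32  0.66  1.47 -0.    1.01  1.49] tilt [-0.002 -0.001 -1.   ]
```

Request:
apply_moves(series=[[0,0,0,0,0,0,0.35],[0,0,0,0,0,0,0.35],[0,0,0,0,0,0,0.35],[0,0,0,0,0,0,0.35],[0,0,0,0,0,0,0.35]])

```text
time: 14.52
position: [0.5646, 0.3036, 0.1486]
tool_rot: [0.98, 0.2, 0.001, -0.0]
ft_force: [-0.5, 0.2, 0.6]
grip_width: 0.0302
```

Request:
apply_moves(series=[[0,0,-1.5,0,0,0,0.35],[0,0,-4,0,0,0,0.35],[0,0,-7,0,0,0,0.35],[0,0,-10,0,0,0,0.35],[0,0,-10,0,0,0,0.35]])

```text
time: 14.93
position: [0.568, 0.3049, 0.2555]
tool_rot: [0.98, 0.2, 0.007, -0.001]
ft_force: [0.4, 0.8, 0.4]
grip_width: 0.0303
```

```bash
python3 - <<'E'
from go import *
cas();rel(T(C,(-129,0,247))[0],23.0)
s=robot.camera("side")[:,:,::-1];cv2.imwrite("pics/side4.png",s)
h=cv2.cvtColor(s,cv2.COLOR_BGR2HSV);m=((h[...,0]<15)&(h[...,1]>120)&(h[...,2]>40)).astype(np.uint8)[110:250,160:270]
n,l,st,c=cv2.connectedComponentsWithStats(m);print(st[1:]+[160,110,0,0,0])
print(proj(robot,"side",T(C,[(26.5,0,165),(54.5,0,165),(26.5,0,112),(54.5,0,112),(-3,0,110)])).round(1).tolist())
E
```

```text
caster x,y,z of tcp mm [4.670e+01 1.000e-01 2.555e+02]
move cm [-1.758e+01  1.000e-02  6.000e-01] turn z -90.0 | t 14.93 pos [0.568  0.3049 0.2555] F [0.4 0.8 0.4] w 0.0303 q [0.32 0.53 1.38 0.   1.22 1.49] tilt [ 0.013  0.005 -1.   ]
[[240 124   1   1   1]
 [243 125   3   1   3]
 [247 125   4   3   7]
 [263 137   2   2   3]
 [267 137   1   1   1]
 [207 162  16  40 228]]
[[212.3, 163.4], [218.1, 160.4], [213.6, 178.4], [219.3, 175.2], [207.5, 182.4]]
```

Request:
apply_moves(series=[[-2,0,0,0,0,-7,0.5],[-4,0,0,0,0,-14,0.5],[-7,0,0,0,0,-21,0.5],[-10,0,0,0,0,-28,0.5],[-13,0,0,0,0,-35,0.5]], newtons=20)

```text
time: 15.4
position: [0.4425, 0.2518, 0.2472]
tool_rot: [0.873, 0.488, -0.001, -0.0]
ft_force: [0.4, -0.6, 0.5]
grip_width: 0.0429
```

Request:
apply_moves(series=[[0,0,0,0,0,-7,0.5],[0,0,0,0,0,-14,0.5],[0,0,0,0,0,-21,0.5],[0,0,0,0,0,-28,0.5],[0,0,0,0,0,-35,0.5]])

```text
time: 15.82
position: [0.4437, 0.2523, 0.2475]
tool_rot: [0.686, 0.728, -0.001, -0.0]
ft_force: [0.5, -0.1, -0.3]
grip_width: 0.0433
```

```bash
python3 -c "
from go import *
cas();rel(T(C,(-130,0,138))[0],23.0)"
```

```text
caster x,y,z of tcp mm [-88.2   0.3 247.5]
move cm [-1.43 -3.9  10.96] turn z -19.6 | t 15.82 pos [0.4437 0.2523 0.2475] F [ 0.5 -0.1 -0.3] w 0.0433 q [ 0.3   0.37  1.71 -0.    1.07  0.24] tilt [-0.002 -0.    -1.   ]
```

Request:
apply_moves(series=[[-0.4,-1.0,2.5,0,0,-6,0.5],[-0.8,-2.0,5,0,0,-12,0.5],[-1.2,-3.0,7.5,0,0,-18,0.5],[-1.4,-3.9,10,0,0,-19.6,0.5],[-1.4,-3.9,11,0,0,-19.6,0.5]])

```text
time: 16.23
position: [0.4011, 0.235, 0.1351]
tool_rot: [0.554, 0.832, -0.004, -0.003]
ft_force: [-0.9, -0.5, 0.3]
grip_width: 0.0435
```

Request:
apply_moves(series=[[0,0,0,0,0,0,0.5],[0,0,0,0,0,0,0.5],[0,0,0,0,0,0,0.5]])

```text
time: 16.48
position: [0.4069, 0.2367, 0.1388]
tool_rot: [0.555, 0.832, 0.001, 0.0]
ft_force: [-0.5, -0.2, 0.3]
grip_width: 0.0433
```

```bash
python3 -c "
from go import *
cas();rel(T(C,(-130,0,39))[0],23.0)"
```

```text
caster x,y,z of tcp mm [-128.2    0.4  138.8]
move cm [-0.04 -0.2   9.98] turn z -0.4 | t 16.48 pos [0.4069 0.2367 0.1388] F [-0.5 -0.2  0.3] w 0.0433 q [ 0.29  0.49  1.91  0.    0.74 -0.11] tilt [ 0.001  0.    -1.   ]
```

Request:
apply_moves(series=[[0,-0.2,2.5,0,0,-0.4,0.5],[0,-0.2,5,0,0,-0.4,0.5],[0,-0.2,7.5,0,0,-0.4,0.5],[0,-0.2,9.5,0,0,-0.4,0.5],[0,-0.2,10,0,0,-0.4,0.5]])

```text
time: 16.9
position: [0.4043, 0.2357, 0.0371]
tool_rot: [0.552, 0.834, -0.001, -0.0]
ft_force: [-0.4, 0.9, -0.1]
grip_width: 0.0435
```

Request:
apply_moves(series=[[0,0,0,0,0,0,0],[0,0,0,0,0,0,0],[0,0,0,0,0,0,0],[0,0,0,0,0,0,0],[0,0,0,0,0,0,0]])

```text
time: 17.32
position: [0.4049, 0.236, 0.0397]
tool_rot: [0.552, 0.834, 0.001, 0.001]
ft_force: [0.4, 0.2, -0.1]
grip_width: 0.0179
```

Request:
apply_moves(series=[[0,0,0,0,0,0,0],[0,0,0,0,0,0,0],[0,0,0,0,0,0,0],[0,0,0,0,0,0,0]])

```text
time: 17.65
position: [0.4049, 0.236, 0.0392]
tool_rot: [0.552, 0.834, 0.001, 0.001]
ft_force: [0.1, 0.9, 6.2]
grip_width: 0.0093
```

```bash
python3 -c "
from go import *
cas();rel(T(C,(-130,0,38))[0],23.0)"
```

```text
caster x,y,z of tcp mm [-130.3    0.5   39.2]
move cm [-0.05  0.03  0.12] turn z 0.0 | t 17.65 pos [0.4049 0.236  0.0392] F [0.1 0.9 6.2] w 0.0093 q [ 0.29  0.69  1.97  0.    0.47 -0.11] tilt [ 0.002  0.001 -1.   ]
```

Request:
apply_moves(series=[[0,0.1,-2.2,0,0,0,0],[0,0.55,-4.1,0,0,0,0],[0,1.2,-5.95,0,0,0,0],[0,2.2,-7.65,0,0,0,0],[0,3.4,-9.2,0,0,0,0]])

```text
time: 18.07
position: [0.4345, 0.2489, 0.131]
tool_rot: [0.552, 0.834, -0.001, -0.001]
ft_force: [1.4, 1.3, -7.6]
grip_width: 0.0094
```

Request:
apply_moves(series=[[0,1.4,-1.35,0,0,0,0],[0,3.0,-2.45,0,0,0,0],[0,4.8,-3.3,0,0,0,0],[0,6.6,-3.9,0,0,0,0],[0,7.25,-4.0,0,0,0,0]])

```text
time: 18.48
position: [0.503, 0.2787, 0.1726]
tool_rot: [0.552, 0.834, 0.001, -0.0]
ft_force: [-4.5, 1.4, 13.1]
grip_width: 0.0093
```

Request:
apply_moves(series=[[0,0,0,0,0,0,0],[0,0,0,0,0,0,0]])

```text
time: 18.65
position: [0.5024, 0.2784, 0.1724]
tool_rot: [0.552, 0.834, 0.001, -0.0]
ft_force: [-3.2, 1.4, 10.8]
grip_width: 0.0092
```

```bash
python3 -c "
from go import *
cas();rel(T(C,(-4,0,172))[0],23.0)"
```

```text
caster x,y,z of tcp mm [-24.    1.4 172.4]
move cm [-0.14  2.    0.05] turn z 0.0 | t 18.65 pos [0.5024 0.2784 0.1724] F [-3.2  1.4 10.8] w 0.0092 q [ 0.31  0.55  1.63  0.    0.96 -0.09] tilt [ 0.001  0.002 -1.   ]
```

Request:
apply_moves(series=[[0,0.4,-0.15,0,0,0,0],[0,0.8,-0.25,0,0,0,0],[0,1.2,-0.35,0,0,0,0],[0,1.5,-0.35,0,0,0,0],[0,1.5,-0.35,0,0,0,0]])

```text
time: 19.07
position: [0.5154, 0.2839, 0.1742]
tool_rot: [0.552, 0.834, -0.0, -0.001]
ft_force: [-3.7, 1.6, 6.0]
grip_width: 0.0091
```

Request:
apply_moves(series=[[0,0.1,0,0,0,0,0],[0,0.2,0,0,0,0,0],[0,0.3,0,0,0,0,0],[0,0.4,0,0,0,0,0],[0,0.4,0,0,0,0,0]])

```text
time: 19.48
position: [0.5183, 0.2852, 0.1742]
tool_rot: [0.552, 0.834, -0.001, -0.002]
ft_force: [-5.4, 1.8, 7.2]
grip_width: 0.0098
```

```bash
python3 -c "
from go import *
cas();rel(T(C,(-4,0,172))[0],23.0);print(robot.get_obs()['ft_force'][:2]@[np.cos(.402),np.sin(.402)])"
```

```text
caster x,y,z of tcp mm [ -6.7   1.4 174.2]
move cm [-0.14  0.27  0.22] turn z 0.0 | t 19.48 pos [0.5183 0.2852 0.1742] F [-5.4  1.8  7.2] w 0.0098 q [ 0.31  0.57  1.58  0.    1.   -0.09] tilt [-0.004  0.    -1.   ]
-4.242620839088058
```

Request:
apply_moves(series=[[0,0.1,-0.05,0,0,0,0],[0,0.2,-0.05,0,0,0,0],[0,0.3,-0.1,0,0,0,0],[0,0.3,-0.1,0,0,0,0]], newtons=35)

```text
time: 19.82
position: [0.5199, 0.2859, 0.1743]
tool_rot: [0.552, 0.834, -0.002, -0.002]
ft_force: [-6.1, 2.0, 6.8]
grip_width: 0.0089
```

Request:
apply_moves(series=[[0,0.1,0,0,0,0,0],[0,0.2,0,0,0,0,0],[0,0.2,0,0,0,0,0],[0,0.2,0,0,0,0,0]])

```text
time: 20.15
position: [0.5207, 0.2862, 0.1743]
tool_rot: [0.552, 0.834, -0.003, -0.003]
ft_force: [-8.1, 0.8, 7.5]
grip_width: 0.0089
```

```bash
python3 -c "
from go import *
cas();rel(T(C,(-4,0,172))[0],23.0);print(robot.get_obs()['ft_force'][:2]@[np.cos(.402),np.sin(.402)])"
```

```text
caster x,y,z of tcp mm [ -4.1   1.5 174.3]
move cm [-0.15  0.01  0.23] turn z 0.0 | t 20.15 pos [0.5207 0.2862 0.1743] F [-8.1  0.8  7.5] w 0.0089 q [ 0.31  0.57  1.57  0.    1.01 -0.09] tilt [-0.009 -0.002 -1.   ]
-7.103706539608195
```

Request:
apply_moves(series=[[0,0.15,0,0,0,0,0],[0,0.3,0,0,0,0,0],[0,0.4,0,0,0,0,0],[0,0.4,0,0,0,0,0],[0,0.4,0,0,0,0,0]])

```text
time: 20.57
position: [0.5208, 0.2863, 0.1743]
tool_rot: [0.551, 0.834, -0.007, -0.005]
ft_force: [-14.8, -2.2, 13.0]
grip_width: 0.0087
```

Request:
apply_moves(series=[[0,0.15,0,0,0,0,0],[0,0.3,0,0,0,0,0],[0,0.4,0,0,0,0,0],[0,0.4,0,0,0,0,0],[0,0.4,0,0,0,0,0]])

```text
time: 20.98
position: [0.5209, 0.2864, 0.1742]
tool_rot: [0.551, 0.834, -0.011, -0.008]
ft_force: [-20.0, -6.3, 18.1]
grip_width: 0.0085
```

```bash
python3 -c "
from go import *
cas();rel(T(C,(-4,0,172))[0],23.0);print(robot.get_obs()['ft_force'][:2]@[np.cos(.402),np.sin(.402)])"
```

```text
caster x,y,z of tcp mm [ -3.8   1.5 174.2]
move cm [-0.15 -0.02  0.22] turn z 0.1 | t 20.98 pos [0.5209 0.2864 0.1742] F [-20.   -6.3  18.1] w 0.0085 q [ 0.32  0.58  1.56 -0.    1.03 -0.09] tilt [-0.025 -0.009 -1.   ]
-20.91609832418687
```

Hard stop: x stays at -3.8 mm while the push rises to 21 N. I'll settle for a moment and take one last look.

Request:
apply_moves(series=[[0,0,0,0,0,0,0],[0,0,0,0,0,0,0],[0,0,0,0,0,0,0],[0,0,0,0,0,0,0],[0,0,0,0,0,0,0]])

```text
time: 21.4
position: [0.5209, 0.2864, 0.1742]
tool_rot: [0.551, 0.834, -0.011, -0.008]
ft_force: [-20.5, -5.9, 17.9]
grip_width: 0.0091
```

```bash
python3 - <<'E'
from go import *
cas();s=robot.camera("side")[:,:,::-1]; t=robot.camera("top")[:,:,::-1]
cv2.imwrite("pics/z.png",np.hstack([crop(s,180,140,64,90,6),crop(t,150,175,68,90,6)])[:,:800])
E
```

```text
caster x,y,z of tcp mm [ -3.8   1.5 174.2]
```

View pics/z.png

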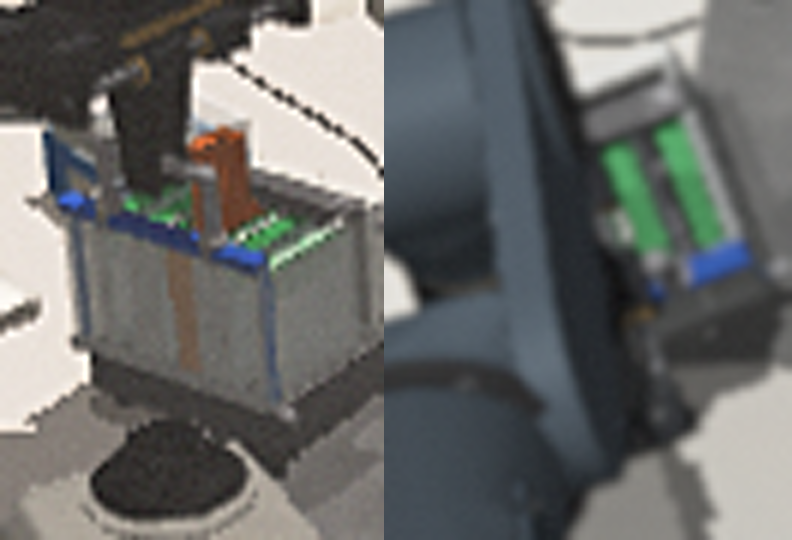

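The view shows the plate shut with its blue edges flush (75,205 to 265,258). The block is upright behind it, with its grip at (220,175), standing in the middle gap, and the fingers hold the bail. I'll hand in now.

```bash
python3 -c "
from rig import robot
print(robot.hand_in())"
```

```text
the job is handed in; nothing more can be done
None
```

I handed the job in at about 21.5 s with the fingers still holding the front plate shut. The hand-in gives no verdict, so whether it passed is not confirmed.

**What I did:**
- I pulled the plate down flat by its bail.
- I gripped the largest of the three orange blocks and slid it into the middle bay, the one with the 22 mm gap. No side force showed on the way in, and it met the sealing strip at about 6 N.
- I set the block on the chamber floor and let go. Then I swung the plate up and pressed it shut.

**Last checks:**
- **Plate:** the bail stopped at caster x -3.8 mm, against -4 mm for shut. It held there while the push rose from 7 to 21 N, so the plate is on its hard stop.
- **Block:** the last picture shows it upright in the middle gap behind the flush plate.
- **Not measured:** how far the strip is pressed back. I infer it from the plate being flush with the block in.
- **Beaker, bottle and tape roll:** I never went near them, but I did not look at them again at the end.

**Disagreement:** a fit from the side camera alone put the caster about 10 mm off. I used the fit from both cameras tied to the measured bail position instead, and the clean insertion supports it.

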